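# Set the pull-out dial of the lamp timer

## Task

Set the lamp timer on the dormitory desk: pull its dial up to unlock it, turn it clockwise to the raised tab on the ring and slowly on past it, feeling for the hidden slot a little way beyond, then push the dial back down fully home in that slot. Use light pressure, never forcing the lock pin (20 N bends it), then let go and leave the other things on the desk alone.

Things in the scene. Friction and masses are not known exactly. Their poses are not given: they have to be found in the camera images.
- timer: the lamp timer: a white box 170 (its x) x 130 (its y) x 70 mm high, fixed to the desk; origin at the centre of its underside, z up. The dial stands in the middle of its top, its axis vertical through this origin. In the dial's off position the pointer looks along the timer's +x.
- dial_grip (a point): on the dial's axis at the height to grip: 112 mm over the desk with the dial home. The dial: grey disc 70 mm across, 8 mm thick, with an upright grip bar 44 long (plus a 6 mm nose at the pointer end), 12 thick, 32 mm tall, reaching from 22 mm below this point (the disc's top) to 10 mm above. x axis: along the bar to the pointer; y: across its thickness; z up.
- pointer (a point): the pointer's tip: end of a black line on the dial's top face, at the nose end of the bar, 34.5 mm from the dial's axis. A sprung lock pin (6 mm thick, flat end) sits hidden under the dial in this same direction, 28 mm from the axis.
- tab (a point): top of the raised dark tab (16 mm radially, 6 mm wide, top 89 mm over the desk) on the ring around the dial; this point lies 42.5 mm from the dial's axis. It stands 38 to 53 degrees clockwise (from above) of the off position. The slot for the pin, hidden beneath the dial, lies 4 to 31 degrees farther clockwise than the tab and has to be found by feel.
- lift (a joint): how far the dial is pulled up, m: 0 fully home, 0.014 right out (end stop). It slides with about 3 N of friction and stays where it is left. Above about 0.0075 the pin is clear of the slots. Over a slot the dial goes down to 0; elsewhere the pin lands on a steel ring at a lift of about 0.007.
- dial (a joint): the dial's turn, rad, clockwise from above positive: 0 at the off position, where it starts, locked by the pin in the off slot; stops at -0.5 and 2.0. About 0.05 N m of friction when unlocked. A slot leaves the pin about 1 mm (under 2 degrees) of play to each side.
- pin: the hidden lock pin under the dial, turning and rising with it; origin on the dial's axis, 70 mm over the desk with the dial home. Pressed down on the ring, its spring gives about 4 N per mm; over the slot it pops in and the resistance falls away. A rubber coupling lets it give sideways, about 8 N m per rad. It bends if it ever bears over 20 N (down, or 0.5 N m against a slot's side).
- mug: bystander, not to be disturbed: white ceramic mug, 92 mm tall, 78 mm across, handle to its own +y; standing; origin at the centre of its underside
- glasses_case: bystander, not to be disturbed: black spectacle case, 160 x 62 x 47 mm, lying; origin at the centre of its underside
- phone: bystander, not to be disturbed: black telephone, 74 x 152 x 9 mm, lying; origin at the centre of its underside
- jar: bystander, not to be disturbed: glass jar with steel cap, 72 mm across, 105 mm tall; origin at the centre of its underside
- can: bystander, not to be disturbed: metal can, 66 mm across, 120 mm tall; origin at the centre of its underside
- stapler: bystander, not to be disturbed: black stapler, 130 x 34 x 41 mm; origin at the centre of its underside

How it is judged (in metres and radians):
On the way, in this order (a step that is already met when the one before it is completed fails the run):
1. the dial is pulled up out of its lock (lift above 9 mm) (value of joint lift above 0.009 m), for 0.1 s.
2. the dial, still out (lift above 2.5 mm), is turned clockwise (over 0.4 rad) until the pointer's tip is within 27 mm of the tab, seen from above (about 39 degrees) (value of joint dial above 0.4 rad and horizontal distance between pointer and tab below 0.027 m and value of joint lift above 0.0025 m), for 0.1 s.
At the end, for the whole second after the job is handed in: The dial is fully home again (lift under 1.5 mm), at rest, turned clockwise (over 0.4 rad) into the slot beyond the tab (pointer's tip within 27 mm of the tab, seen from above, which is about 39 degrees), and released (value of joint lift below 0.0015 m and value of joint dial above 0.4 rad and horizontal distance between pointer and tab below 0.027 m and velocity of joint dial between -0.05 and 0.05 rad/s and not (contact force between the fingers and dial above 0.05 N)); the robot touches nothing.
It fails at once if the lock pin bears more than 20 N (pressed down off a slot, or turned against a slot's side) (contact force between pin and anything else above 20 N).
It fails at once if another thing on the desk is moved by more than 25 mm (distance of any of mug, glasses_case, phone, jar, can, stapler from where it was at the start of the episode above 0.025 m).
It also fails if it takes over 51 s, if anything falls off the work surface, if the arm or the gripper's body presses on something with over 40 N, if the wrist force passes 120 N, or if a joint passes its speed limit or range.

## Robot

A 6-joint arm with a two-finger parallel gripper is mounted at the origin on the work surface. World frame = base frame: x ahead of the robot, y to its left, z up, the work surface at z = 0. Lengths are in mm, angles in rad, forces in N, time in s.
With the tool pointing down it reaches from about 350 to 975 mm from the base axis. Payload 7.1 kg.
Tool frame: the origin (TCP) lies between the finger pads; the fingertips stand 17 mm ahead of it and the grasp point (between the pads) lies 2 mm behind it (tip_reach is the y of the fingertips in the tool frame, in mm); y points along the fingers, x is the direction in which the jaws open and shut, and the axes are right-handed (so a half turn about y gives the same grasp; the last joint's range is limited). The gripper opens to 88 mm and grips with 3 to 60 N. Pads are 20 mm wide; open, the fingers measure 115 mm over their backs; the gripper's body (75 mm by 178 mm) begins 61 mm behind the grasp point.
Start: joints at [1.194, 0.423, 1.63, -0, 1.089, -0.019], TCP at [218.852, 585.413, 239.675] pointing down, gripper open.
Joint ranges: [-3, 3], [-0.9, 2.11], [0.09, 2.58], [-1.31, 4.45], [0.11, 2.69], [-2.54, 2.54]. Speed limits (rad/s): [2.39, 2.39, 3.01, 3.14, 3.14, 3.14].

## Interface

Orientations are given as a rotation vector (axis times angle).
In Python, from workcell import get_obs, get_image, camera_model, close_job, silhouettes, tip_of, tip_reach gives the robot as it stands. The module is installed in compiled form; this text tells all that it offers.
- The arm moves only by the tool arm_command, never from a script. Its argument "targets" is a list of rows, each a list of 4 numbers: the shift along the tool's x, y, z in mm, then the turn about the tool's y in rad. A call has 1 to 20 rows; each row shifts and turns the commanded pose from where the row before left it, along the tool's axes as they then stand; what a row does not reach is not made up. A row lasts 1/12 s, in which the tool goes at most 41.7 mm and 7.16 degrees, less where a joint would pass 70% of its speed; a pose out of reach is approached as far as the arm can. A call is refused whole if a number of a shift passes 41.7 or a number of a turn 0.125, either way. A call with a gripper value outside its range is refused whole. "gripper" is the opening in per cent of the stroke, from 0 (shut) to 100 (fully open), set as the call begins (left out, the last holds). The fingers move at their own pace and stop on an object; the grip force is fixed at half the most. Time passes only in rows, so rows that do not move let the fingers close. It gives the time, the measured TCP pose, the force and the opening at its end, in the units of the state.
- get_obs(): the state, without advancing time (a new reading comes with each control period).
- get_image(name): name is "side" or "top"; returns the picture (384x512x3 uint8, blue, green, red); there is no depth.
- camera_model(name): a dict with "mtx" (3x3 intrinsics, pixels), "position" and "orientation" of the camera in the world. Camera axes: x right, y up, looking along -z (the intrinsics and any distortion apply to the point x, -y, -z); pixel columns grow to the right and rows downward; lengths in mm; the calibration is good to about 2 mm. A picture is of the moment at which its call begins. camera_model takes no time and is no camera call.
- close_job(): hands the job in, once; it reports no verdict.
Trained networks look in the newest picture that a camera, given by its name, has taken for a name from the list of things; names that differ only in an ending like _2 or _b are one class to them, and where a whole thing is asked for, a point or a joint stands for the part that bears it (a point fixed in the world has none). Each returns a list of dicts, best first, with "conf" (0 to 1); they miss things now and then, are a little off and sometimes report something else, mostly with a low value. They report only what shows in the picture. A call takes as long as a camera call.
- silhouettes(camera, thing): "pixels" (384x512 bool, what is visible of it) and "at" ([column, row] in pixels, amid what is visible of it).
- tip_of(camera, thing): "at" ([column, row] in pixels: a listed point, or the origin of a listed thing).
The state is a dict: "t": time; "qpos": joint angles; "qvel": joint speeds; "joint_torque": joint torques, N m; "ee_pos": TCP position; "orientation": TCP orientation; "ft_force": force on the tool from outside, world axes, zero at the start; "moment": the same for the moment, N m; "width": finger opening in mm.
Only numpy, scipy, OpenCV 4.12 (cv2) and the standard library are available. Lean on these libraries where they do the work, as an engineer would, in place of code of your own. Each camera call takes 0.05 s, during which the arm holds its last target. There are 200 camera calls.

## Working session

There is one attempt and no reset: what is moved stays moved. The work goes in short steps, Python scripts to look and compute and a tool call to move; the robot and the scene stay as the last step left them, time stands still between calls to the robot, and variables do not carry over. Pictures are saved under pics/ and viewed, about 8 in all and at most 12, crops included, and the job is handed in when it is done.

Besides the shell and the picture viewer there is one more tool, called after ">>>" as name(argument=value, ...) on one line, values as JSON. arm_command: Moves the arm, as the interface text tells. Its arguments: {"type":"object","properties":{"targets":{"type":"array","items":{"type":"array","items":{"type":"number"}}},"gripper":{"type":"number"}},"required":["targets"]}

```bash
mkdir -p pics; cat > h.py <<'E'
import numpy as np, cv2
from scipy.spatial.transform import Rotation as R
from workcell import *
def cam(n):
    m=camera_model(n); o=np.array(m["orientation"],float)
    Rm=R.from_rotvec(o).as_matrix() if o.size==3 else o.reshape(3,3)
    return np.array(m["mtx"]),np.array(m["position"],float),Rm,m
def ray(n,px):
    K,p,Rm,m=cam(n); d=m.get("dist",m.get("distortion"))
    u=cv2.undistortPoints(np.array([[px]],float),K,None if d is None else np.array(d,float))[0,0]
    v=Rm@np.array([u[0],-u[1],-1.]); return p,v/np.linalg.norm(v)
def atz(n,px,z):
    p,v=ray(n,px); return p+v*(z-p[2])/v[2]
E
python3 - <<'E'
from h import *
for n in("top","side"):
    cv2.imwrite(f"pics/{n}0.png",get_image(n)); print(n,cam(n)[3])
    for t,z in(("dial_grip",112),("pointer",None),("tab",89),("timer",0)):
        for r in tip_of(n,t)[:2]: print(t,r["at"],round(r["conf"],2),atz(n,r["at"],z if z is not None else 122).round(1))
s=get_obs();print(s); print(R.from_rotvec(s["orientation"]).as_matrix().round(3),tip_reach)
E
```

```text
top {'mtx': array([[438.387318  ,   0.        , 250.98350795],
       [  0.        , 438.387318  , 196.02417704],
       [  0.        ,   0.        ,   1.        ]]), 'position': array([ 507.46535817,  -11.61547523, 1287.55526385]), 'orientation': array([ 0.08455805, -0.04684639, -1.58582144])}
dial_grip [113.3, 226.6] 0.62 [529.7 388.4 112. ]
dial_grip [233.6, 243.5] 0.61 [479.7  64.2 112. ]
pointer [242.0, 236.7] 0.97 [497.5  41.  122. ]
tab [248.2, 241.6] 0.48 [483.7  25.8  89. ]
tab [232.8, 244.3] 0.28 [477.   67.9  89. ]
timer [239.0, 244.5] 0.83 [473.9  55.6   0. ]
side {'mtx': array([[425.03434181,   0.        , 252.80061091],
       [  0.        , 425.03434181, 191.0162466 ],
       [  0.        ,   0.        ,   1.        ]]), 'position': array([ -77.04316026, -990.18025808,  826.61757758]), 'orientation': array([ 0.99071937, -0.30741261, -0.52341125])}
dial_grip [211.3, 188.2] 0.52 [469.9  73.7 112. ]
pointer [222.8, 193.4] 0.88 [477.6  11.4 122. ]
tab [219.2, 196.2] 0.62 [485.   49.4  89. ]
timer [185.4, 172.9] 0.69 [525.1 400.6   0. ]
timer [215.7, 213.1] 0.6 [488.6  85.7   0. ]
{'t': 0.5, 'qpos': array([ 1.19398965e+00,  4.23122039e-01,  1.62995998e+00, -9.41935808e-06,
        1.08863839e+00, -1.89920153e-02]), 'qvel': array([ 0.00115298, -0.00118503, -0.00131837, -0.002215  ,  0.00084103,
       -0.00081852]), 'joint_torque': array([-1.37489100e-03, -5.44148934e+01, -2.73815310e+01,  6.43954379e-02,
        1.77580677e-02, -3.91467995e-05]), 'ee_pos': array([218.84251812, 585.36554045, 239.63767991]), 'orientation': array([-1.3575739 , -0.94163605,  0.94180409]), 'ft_force': array([ 0.23157857, -0.23717357,  0.16054185]), 'moment': array([0.01589635, 0.0079602 , 0.00433537]), 'width': 87.62477616982396}
[[ 0.35  -0.    -0.937]
 [ 0.937 -0.     0.35 ]
 [-0.    -1.    -0.   ]] 17.0
```

```bash
python3 - <<'E'
import cv2
a=cv2.imread("pics/top0.png");b=cv2.imread("pics/side0.png")
cv2.imwrite("pics/top1.png",cv2.resize(a[190:300,180:310],None,fx=6,fy=5.4,interpolation=2)[:600,:])
cv2.imwrite("pics/topfull.png",cv2.resize(a,None,fx=1.5,fy=1.5))
cv2.imwrite("pics/side1.png",cv2.resize(b[140:240,155:285],None,fx=6,fy=6,interpolation=2))
E
```

```text
(no output)
```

View pics/topfull.png

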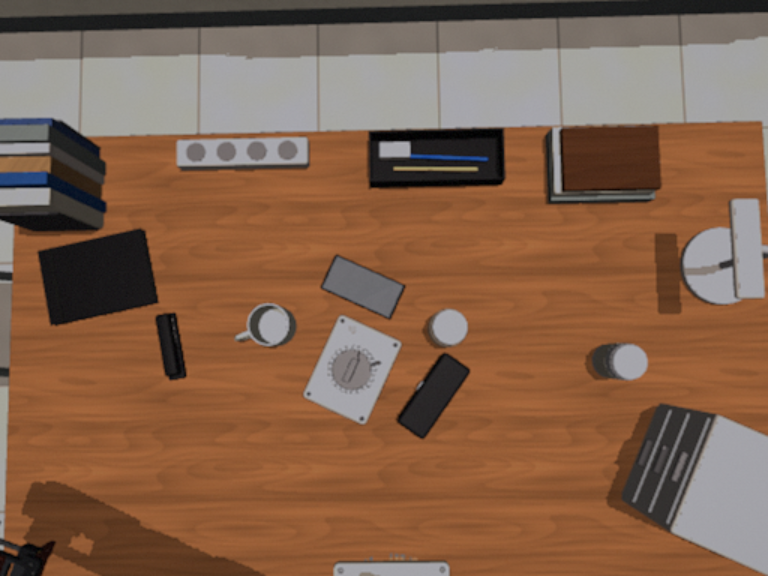

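View pics/side1.png

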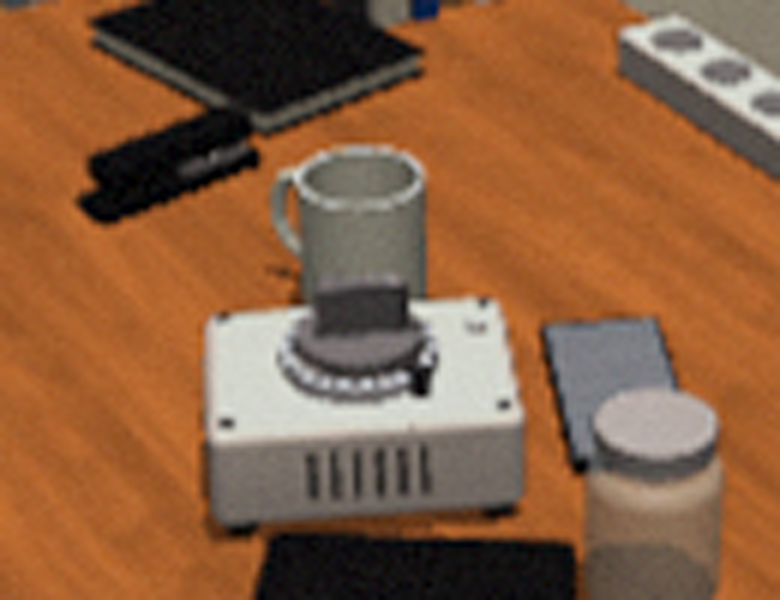

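View pics/top1.png

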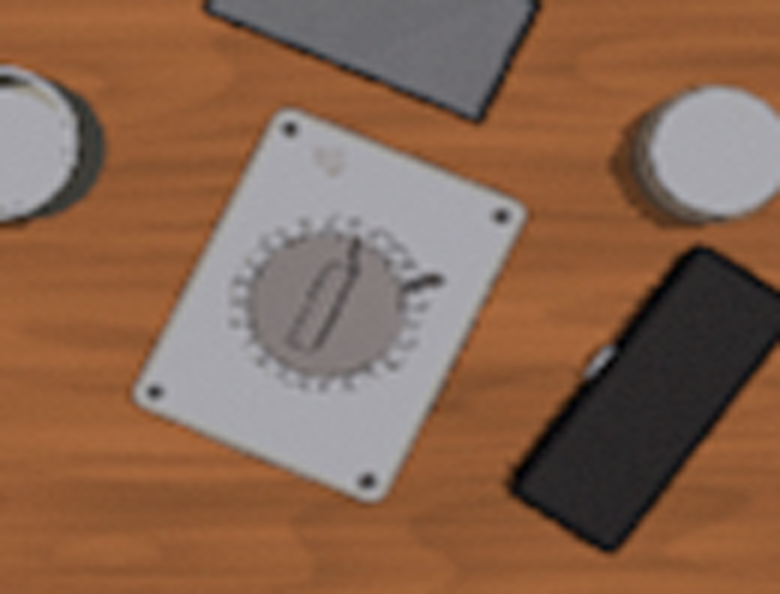

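```bash
cat > m.py <<'E'
from h import *
T=lambda x,y:np.array([180+(x+.5)/6-.5,190+(y+.5)/5.4-.5])
S=lambda x,y:np.array([155+(x+.5)/6-.5,140+(y+.5)/6-.5])
tc=dict(pp=(290,128),pm=(502,215),mp=(154,391),mm=(367,481))
sc=dict(pp=(484,303),pm=(504,404),mp=(223,318),mm=(227,422))
P={}
for n,c,f in(("top",tc,T),("side",sc,S)):
    P[n]={k:atz(n,f(*v),70)[:2] for k,v in c.items()}; q=P[n]
    C=sum(q.values())/4; X=q["pp"]+q["pm"]-q["mp"]-q["mm"]; Y=q["pp"]-q["pm"]+q["mp"]-q["mm"]
    print(n,"C",C.round(1),"yawX",np.degrees(np.arctan2(X[1],X[0])).round(2),"yawY",(np.degrees(np.arctan2(Y[1],Y[0]))-90).round(2),np.linalg.norm(X)/2,np.linalg.norm(Y)/2)
    t=atz(n,(T(430,278) if n=="top" else S(422,369)),89)[:2]-C
    print("tab r",np.linalg.norm(t),"ang",np.degrees(np.arctan2(t[1],t[0])))
E
python3 m.py
```

```text
top C [472.5  65. ] yawX -25.62 yawY -25.47 148.25896811986456 107.9704890369037
tab r 49.145982725663586 ang -75.31582131691944
side C [476.2  65.8] yawX -25.75 yawY -25.32 147.8930563413681 105.85794941864972
tab r 52.85801333262616 ang -79.41015769051529
```

>>> arm_command(targets=[[-10, 0, -10, 0], [-20, 0, -21, 0], [-23, 0, -24, 0], [-23, 0, -24, 0], [-23, 0, -24, 0], [-23, 0, -24, 0], [-23, 0, -24, 0], [-23, 0, -24, 0], [-23, 0, -24, 0], [-23, 0, -24, 0], [-23, 0, -24, 0], [-23, 0, -24, 0], [-23, 0, -24, 0], [-23, 0, -24, 0], [-23, 0, -24, 0], [-23, 0, -24, 0], [-23, 0, -24, 0], [-23, 0, -24, 0], [0, 0, 0, 0.045], [0, 0, 0, 0.045]], gripper=100)

```text
t: 2.17
ee_pos: [468.3, 64.8, 239.7]
orientation: [-1.391, -0.869, 0.869]
ft_force: [0.1, 0.7, -0.1]
width: 87.8
```

```bash
cat >> h.py <<'E'
def st(tgt=None):
    s=get_obs(); M=R.from_rotvec(s["orientation"]).as_matrix()
    yaw=np.degrees(np.arctan2(M[1,0],M[0,0]))
    print("t",round(s["t"],2),"p",s["ee_pos"].round(2),"yaw",yaw.round(2),"dial",round(64.4-yaw,2),"F",s["ft_force"].round(2),"M",s["moment"].round(3),"w",round(s["width"],1),"q6",round(s["qpos"][5],3),"y",M[:,1].round(4))
    if tgt is not None: print("tool shift",(M.T@(np.array(tgt)-s["ee_pos"])).round(2))
E
python3 -c "
from h import *
st([474,65.3,170])"
```

```text
t 2.17 p [468.27  64.81 239.72] yaw 64.02 dial 0.38 F [ 0.14  0.71 -0.12] M [-0.025  0.    -0.056] w 87.8 q6 -1.005 y [ 2.e-04 -3.e-04 -1.e+00]
tool shift [ 2.96 69.72 -4.91]
```

>>> arm_command(targets=[[1.5, 20, -2.5, 0], [1.5, 25, -2.5, 0], [0, 25, 0, 0], [0, 20, 0, 0], [0, 5, 0, 0], [0, 0, 0, 0]])

```text
t: 2.67
ee_pos: [472.6, 67.2, 143.6]
orientation: [-1.387, -0.87, 0.875]
ft_force: [-0.5, -0.4, -0.2]
width: 87.7
```

```bash
python3 -c "
from h import *
st([474,65.3,112])
a=get_image('top');b=get_image('side')
a=cv2.resize(a[200:290,185:285],None,fx=4,fy=6,interpolation=2)[:, :];b=cv2.resize(b[140:230,165:265],None,fx=4,fy=6,interpolation=2)
cv2.imwrite('pics/c2.png',np.hstack([a,b]))"
```

```text
t 2.67 p [472.56  67.22 143.61] yaw 64.33 dial 0.07 F [-0.53 -0.43 -0.15] M [-0.013  0.022 -0.023] w 87.7 q6 -1.006 y [-3.3e-03 -5.0e-04 -1.0e+00]
tool shift [-1.05 31.61 -2.21]
```

View pics/c2.png

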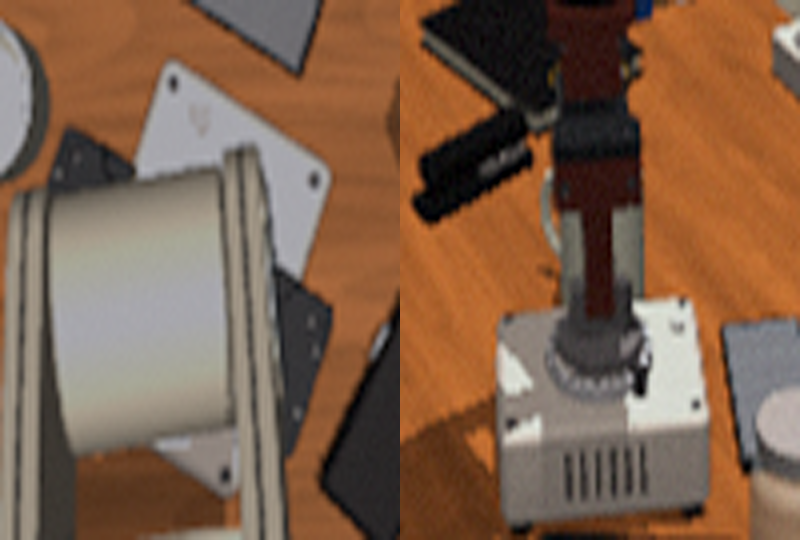

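>>> arm_command(targets=[[-0.5, 12, -1, 0], [-0.5, 12, -1, 0], [0, 6, 0, 0], [0, 1, 0, 0], [0, 0, 0, 0], [0, 0, 0, 0]])

```text
t: 3.27
ee_pos: [475.9, 66.1, 114.5]
orientation: [-1.389, -0.874, 0.873]
ft_force: [-0.0, 0.1, -0.1]
width: 88.0
```

```bash
python3 -c "
from h import *
st([474,65.3,112])"
```

```text
t 3.27 p [475.86  66.14 114.49] yaw 64.35 dial 0.05 F [-0.02  0.13 -0.13] M [-0.007  0.037 -0.043] w 88.0 q6 -1.01 y [ 1.2e-03  1.0e-04 -1.0e+00]
tool shift [-1.56  2.49  1.32]
```

>>> arm_command(targets=[[-0.8, 2, 1, 0], [0, 0, 0, 0], [0, 0, 0, 0]])

```text
t: 3.52
ee_pos: [474.1, 65.8, 111.9]
orientation: [-1.388, -0.874, 0.873]
ft_force: [0.1, -1.0, -0.2]
width: 87.8
```

>>> arm_command(targets=[[0, 0, 0, 0], [0, 0, 0, 0], [0, 0, 0, 0], [0, 0, 0, 0], [0, 0, 0, 0], [0, 0, 0, 0], [0, 0, 0, 0], [0, 0, 0, 0], [0, 0, 0, 0], [0, 0, 0, 0]], gripper=0)

```text
t: 4.35
ee_pos: [474.1, 65.8, 111.7]
orientation: [-1.388, -0.873, 0.873]
ft_force: [-0.1, 0.1, -0.0]
width: 24.9
```

```bash
python3 -c "
from h import *
st([474,65.3,112])"
```

```text
t 4.35 p [474.12  65.77 111.68] yaw 64.34 dial 0.06 F [-0.12  0.12 -0.03] M [-0.042  0.048 -0.026] w 24.9 q6 -1.01 y [-0.  0. -1.]
tool shift [-0.47 -0.32 -0.1 ]
```

Still closing.

>>> arm_command(targets=[[0, 0, 0, 0], [0, 0, 0, 0], [0, 0, 0, 0], [0, 0, 0, 0], [0, 0, 0, 0], [0, 0, 0, 0]])

```text
t: 4.85
ee_pos: [474.0, 65.6, 111.7]
orientation: [-1.388, -0.873, 0.874]
ft_force: [-1.0, -3.1, 1.1]
width: 12.0
```

```bash
python3 -c "
from h import *
st([474,65.3,112])"
```

```text
t 4.85 p [474.01  65.6  111.68] yaw 64.35 dial 0.05 F [-1.01 -3.14  1.12] M [-0.497  0.113  0.076] w 12.0 q6 -1.01 y [-2.e-04 -3.e-04 -1.e+00]
tool shift [-0.28 -0.32 -0.12]
```

>>> arm_command(targets=[[0, -0.5, 0, 0], [0, -1, 0, 0], [0, -1.5, 0, 0], [0, -1.5, 0, 0], [0, -1.5, 0, 0], [0, -1.5, 0, 0], [0, -1.5, 0, 0], [0, -1.5, 0, 0], [0, -1, 0, 0], [0, 0, 0, 0], [0, 0, 0, 0], [0, 0, 0, 0]])

```text
t: 5.85
ee_pos: [474.0, 65.7, 123.5]
orientation: [-1.388, -0.873, 0.874]
ft_force: [-1.2, -5.5, 0.7]
width: 12.0
```

```bash
python3 -c "
from h import *
st([474,65.3,112])"
```

```text
t 5.85 p [474.01  65.67 123.45] yaw 64.35 dial 0.05 F [-1.24 -5.52  0.66] M [-1.017  0.208  0.075] w 12.0 q6 -1.01 y [-2.e-04 -2.e-04 -1.e+00]
tool shift [-0.34 11.45 -0.15]
```

>>> arm_command(targets=[[-0.3, 0, -0.1, 0], [0, 0, 0, 0.03], [0, 0, 0, 0.06], [0, 0, 0, 0.07], [0, 0, 0, 0.07], [0, 0, 0, 0.07], [0, 0, 0, 0.07], [0, 0, 0, 0.07], [0, 0, 0, 0.07], [0, 0, 0, 0.07], [0, 0, 0, 0.07], [0, 0, 0, 0.07], [0, 0, 0, 0.07], [0, 0, 0, 0.05], [0, 0, 0, 0.03], [0, 0, 0, 0], [0, 0, 0, 0], [0, 0, 0, 0]])

```text
t: 7.35
ee_pos: [473.5, 65.2, 123.2]
orientation: [-1.562, -0.198, 0.199]
ft_force: [-2.3, -6.1, 1.4]
width: 11.8
```

```bash
python3 -c "
from h import *
st([474,65.3,112])
a=get_image('top');b=get_image('side')
a=cv2.resize(a[200:290,185:285],None,fx=4,fy=6,interpolation=2)[:, :];b=cv2.resize(b[160:220,180:250],None,fx=5.7,fy=9,interpolation=2)
cv2.imwrite('pics/c3.png',np.hstack([a,b]))"
```

```text
t 7.35 p [473.53  65.23 123.23] yaw 14.49 dial 49.91 F [-2.29 -6.1   1.42] M [-1.14   0.397 -0.084] w 11.8 q6 -0.141 y [-1.1e-03 -3.0e-04 -1.0e+00]
tool shift [ 0.48 11.23 -0.05]
```

View pics/c3.png

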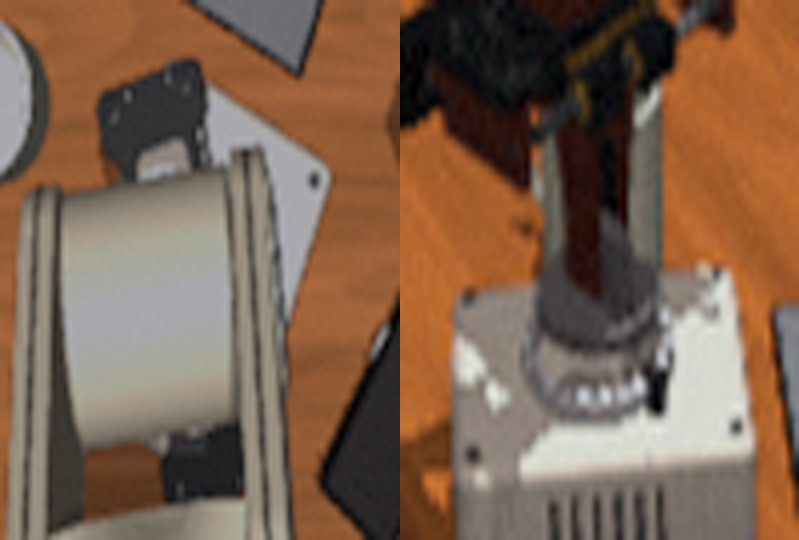

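>>> arm_command(targets=[[0, 1, 0, 0], [0, 1, 0, 0], [0, 1, 0, 0], [0, 0.5, 0, 0], [0, 0, 0, 0], [0, 0, 0, 0]])

```text
t: 7.95
ee_pos: [473.6, 65.2, 119.6]
orientation: [-1.562, -0.198, 0.199]
ft_force: [-2.5, -6.1, -0.4]
width: 11.8
```

>>> arm_command(targets=[[0, 0.5, 0, 0], [0, 0.5, 0, 0], [0, 0, 0, 0], [0, 0, 0, 0]])

```text
t: 8.28
ee_pos: [473.5, 65.2, 118.6]
orientation: [-1.562, -0.198, 0.199]
ft_force: [-1.5, -5.8, 0.1]
width: 11.9
```

>>> arm_command(targets=[[0, 0.3, 0, 0], [0, 0.3, 0, 0], [0, 0, 0, 0], [0, 0, 0, 0]])

```text
t: 8.62
ee_pos: [473.6, 65.3, 118.2]
orientation: [-1.562, -0.198, 0.199]
ft_force: [-2.0, -6.3, 2.8]
width: 11.8
```

>>> arm_command(targets=[[0, 0.3, 0, 0], [0, 0.3, 0, 0], [0, 0, 0, 0], [0, 0, 0, 0]])

```text
t: 8.95
ee_pos: [473.6, 65.3, 117.7]
orientation: [-1.562, -0.198, 0.199]
ft_force: [-3.2, -5.5, 4.5]
width: 11.8
```

>>> arm_command(targets=[[0, 0, 0, 0.011], [0, 0, 0, 0.011], [0, 0, 0, 0.011], [0, 0, 0, 0.011], [0, 0, 0, 0], [0, 0, 0, 0]])

```text
t: 9.45
ee_pos: [473.5, 65.3, 117.7]
orientation: [-1.565, -0.163, 0.165]
ft_force: [-3.2, -5.8, 4.9]
width: 11.8
```

```bash
python3 -c "
from h import *
st()"
```

```text
t 9.45 p [473.53  65.25 117.73] yaw 11.99 dial 52.41 F [-3.15 -5.76  4.88] M [-1.163  0.643  0.038] w 11.8 q6 -0.097 y [-1.1e-03 -4.0e-04 -1.0e+00]
```

>>> arm_command(targets=[[0, 0, 0, 0.011], [0, 0, 0, 0.011], [0, 0, 0, 0.011], [0, 0, 0, 0.011], [0, 0, 0, 0], [0, 0, 0, 0]])

```text
t: 9.95
ee_pos: [473.5, 65.2, 117.7]
orientation: [-1.567, -0.129, 0.131]
ft_force: [-3.4, -5.9, 5.1]
width: 12.2
```

```bash
python3 -c "
from h import *
st()"
```

```text
t 9.95 p [473.5   65.23 117.74] yaw 9.47 dial 54.93 F [-3.43 -5.93  5.12] M [-1.158  0.618  0.061] w 12.2 q6 -0.053 y [-1.2e-03 -4.0e-04 -1.0e+00]
```

>>> arm_command(targets=[[0, 0, 0, 0.011], [0, 0, 0, 0.011], [0, 0, 0, 0.011], [0, 0, 0, 0.011], [0, 0, 0, 0], [0, 0, 0, 0]])

```text
t: 10.45
ee_pos: [473.5, 65.2, 117.7]
orientation: [-1.569, -0.094, 0.096]
ft_force: [-3.0, -5.4, 4.6]
width: 12.0
```

```bash
python3 -c "
from h import *
st()"
```

```text
t 10.45 p [473.48  65.25 117.73] yaw 6.95 dial 57.45 F [-3.05 -5.4   4.62] M [-1.257  0.628  0.051] w 12.0 q6 -0.009 y [-1.2e-03 -4.0e-04 -1.0e+00]
```

>>> arm_command(targets=[[0, 0, 0, 0.011], [0, 0, 0, 0.011], [0, 0, 0, 0.011], [0, 0, 0, 0.011], [0, 0, 0, 0], [0, 0, 0, 0]])

```text
t: 10.95
ee_pos: [473.5, 65.2, 117.7]
orientation: [-1.57, -0.06, 0.062]
ft_force: [-3.4, -4.9, 4.4]
width: 11.9
```

>>> arm_command(targets=[[0, 0, 0, 0.011], [0, 0, 0, 0.011], [0, 0, 0, 0.011], [0, 0, 0, 0.011], [0, 0, 0, 0], [0, 0, 0, 0]])

```text
t: 11.45
ee_pos: [473.4, 65.2, 117.7]
orientation: [-1.571, -0.025, 0.027]
ft_force: [-2.3, -6.2, 4.8]
width: 11.5
```

```bash
python3 -c "
from h import *
st()"
```

```text
t 11.45 p [473.45  65.23 117.73] yaw 1.9 dial 62.5 F [-2.3  -6.19  4.79] M [-1.273  0.635  0.022] w 11.5 q6 0.079 y [-1.3e-03 -4.0e-04 -1.0e+00]
```

>>> arm_command(targets=[[0, 0, 0, 0.011], [0, 0, 0, 0.011], [0, 0, 0, 0.011], [0, 0, 0, 0.011], [0, 0, 0, 0], [0, 0, 0, 0]])

```text
t: 11.95
ee_pos: [473.4, 65.2, 117.5]
orientation: [-1.571, 0.01, -0.008]
ft_force: [-2.6, -5.8, 1.2]
width: 11.9
```

>>> arm_command(targets=[[0, 0, 0, 0.011], [0, 0, 0, 0.011], [0, 0, 0, 0.011], [0, 0, 0, 0.011], [0, 0, 0, 0], [0, 0, 0, 0]])

```text
t: 12.45
ee_pos: [473.3, 65.2, 117.5]
orientation: [-1.571, 0.044, -0.042]
ft_force: [-3.2, -5.8, 2.0]
width: 11.7
```

```bash
python3 -c "
from h import *
st()"
```

```text
t 12.45 p [473.32  65.21 117.47] yaw -3.15 dial 67.55 F [-3.18 -5.84  2.01] M [-1.171  0.508  0.065] w 11.7 q6 0.167 y [-1.6e-03 -4.0e-04 -1.0e+00]
```

>>> arm_command(targets=[[0, 0, 0, -0.01], [0, 0, 0, -0.007], [0, 0.4, 0, 0], [0, 0.4, 0, 0], [0, 0, 0, 0], [0, 0, 0, 0]])

```text
t: 12.95
ee_pos: [473.3, 65.2, 116.6]
orientation: [-1.571, 0.031, -0.029]
ft_force: [-2.5, -5.3, 1.7]
width: 11.8
```

```bash
python3 -c "
from h import *
st()"
```

```text
t 12.95 p [473.33  65.2  116.61] yaw -2.18 dial 66.58 F [-2.47 -5.27  1.67] M [-1.225  0.504 -0.009] w 11.8 q6 0.15 y [-1.6e-03 -4.0e-04 -1.0e+00]
```

>>> arm_command(targets=[[0, 0.5, 0, 0], [0, 0.5, 0, 0], [0, 0.5, 0, 0], [0, 0, 0, 0], [0, 0, 0, 0]])

```text
t: 13.37
ee_pos: [473.4, 65.2, 115.1]
orientation: [-1.571, 0.031, -0.029]
ft_force: [-3.2, -5.4, 0.1]
width: 11.9
```

>>> arm_command(targets=[[0, 0.5, 0, 0], [0, 0.5, 0, 0], [0, 0.5, 0, 0], [0, 0, 0, 0], [0, 0, 0, 0]])

```text
t: 13.78
ee_pos: [473.3, 65.2, 113.6]
orientation: [-1.571, 0.031, -0.029]
ft_force: [-2.8, -5.3, 1.0]
width: 11.5
```

```bash
python3 -c "
from h import *
st()"
```

```text
t 13.78 p [473.32  65.21 113.58] yaw -2.18 dial 66.58 F [-2.79 -5.31  0.99] M [-1.203  0.449 -0.069] w 11.5 q6 0.15 y [-1.6e-03 -4.0e-04 -1.0e+00]
```

>>> arm_command(targets=[[0, 0.5, 0, 0], [0, 0.5, 0, 0], [0, 0.5, 0, 0], [0, 0, 0, 0], [0, 0, 0, 0]])

```text
t: 14.2
ee_pos: [473.3, 65.2, 112.1]
orientation: [-1.571, 0.031, -0.029]
ft_force: [-2.4, -5.7, 0.7]
width: 11.5
```

>>> arm_command(targets=[[0, 0.25, 0, 0], [0, 0.15, 0, 0], [0, 0, 0, 0], [0, 0, 0, 0]])

```text
t: 14.53
ee_pos: [473.4, 65.2, 111.8]
orientation: [-1.571, 0.031, -0.029]
ft_force: [-2.5, -5.3, 0.9]
width: 12.1
```

```bash
python3 -c "
from h import *
st()"
```

```text
t 14.53 p [473.35  65.22 111.75] yaw -2.18 dial 66.58 F [-2.47 -5.25  0.9 ] M [-1.227  0.515 -0.065] w 12.1 q6 0.15 y [-1.5e-03 -4.0e-04 -1.0e+00]
```

One more gentle push to feel the bottom.

>>> arm_command(targets=[[0, 0.2, 0, 0], [0, 0.1, 0, 0], [0, 0, 0, 0], [0, 0, 0, 0]])

```text
t: 14.87
ee_pos: [473.3, 65.2, 111.6]
orientation: [-1.571, 0.031, -0.029]
ft_force: [-3.6, -6.5, 3.9]
width: 11.7
```

```bash
python3 -c "
from h import *
st()"
```

```text
t 14.87 p [473.31  65.19 111.63] yaw -2.18 dial 66.58 F [-3.57 -6.48  3.89] M [-1.256  0.617 -0.036] w 11.7 q6 0.15 y [-1.6e-03 -4.0e-04 -1.0e+00]
```

Bottom reached (resistance rises at the original home height). Release.

>>> arm_command(targets=[[0, 0, 0, 0], [0, 0, 0, 0], [0, 0, 0, 0], [0, 0, 0, 0], [0, 0, 0, 0], [0, 0, 0, 0], [0, 0, 0, 0], [0, 0, 0, 0], [0, 0, 0, 0], [0, 0, 0, 0], [0, 0, 0, 0]], gripper=100)

```text
t: 15.78
ee_pos: [474.1, 65.5, 111.5]
orientation: [-1.571, 0.03, -0.03]
ft_force: [0.1, 0.8, -0.1]
width: 81.9
```

```bash
python3 -c "
from h import *
st()"
```

```text
t 15.78 p [474.05  65.46 111.46] yaw -2.18 dial 66.58 F [ 0.07  0.76 -0.11] M [-0.077  0.037  0.041] w 81.9 q6 0.15 y [-0.  0. -1.]
```

>>> arm_command(targets=[[0, -5, 0, 0], [0, -15, 0, 0], [0, -25, 0, 0], [0, -25, 0, 0], [0, -25, 0, 0], [0, -25, 0, 0], [0, 0, 20, 0], [0, 0, 30, 0], [0, 0, 30, 0], [0, 0, 30, 0], [0, 0, 30, 0], [0, 0, 30, 0], [0, 0, 30, 0], [0, 0, 30, 0], [0, 0, 15, 0], [0, 0, 0, 0], [0, 0, 0, 0]])

```text
t: 17.2
ee_pos: [483.0, 310.2, 231.3]
orientation: [-1.571, 0.029, -0.028]
ft_force: [-0.0, -0.7, -0.0]
width: 87.8
```

```bash
python3 -c "
from h import *
st()
a0=get_image('top');b0=get_image('side')
a=cv2.resize(a0[200:290,185:285],None,fx=4,fy=6,interpolation=2)[:, :];b=cv2.resize(b0[160:220,180:250],None,fx=5.7,fy=9,interpolation=2)
cv2.imwrite('pics/c4.png',np.hstack([a,b]))
for n in('top','side'):
  for r in tip_of(n,'pointer')[:1]: 
    p=atz(n,r['at'],122 if 0 else 122);d=p[:2]-[473.8,65.4];print(n,r['conf'],p,-25.6-np.degrees(np.arctan2(d[1],d[0])))
"
```

```text
t 17.2 p [483.02 310.22 231.35] yaw -2.09 dial 66.49 F [-0.02 -0.69 -0.04] M [-0.08   0.054  0.006] w 87.8 q6 0.587 y [-5.e-04 -7.e-04 -1.e+00]
top 0.58 [468.30081276  24.75273714 122.        ] 72.10479188183771
side 0.64 [444.42549961  -0.4800555  122.        ] 88.43106477874636
```

View pics/c4.png

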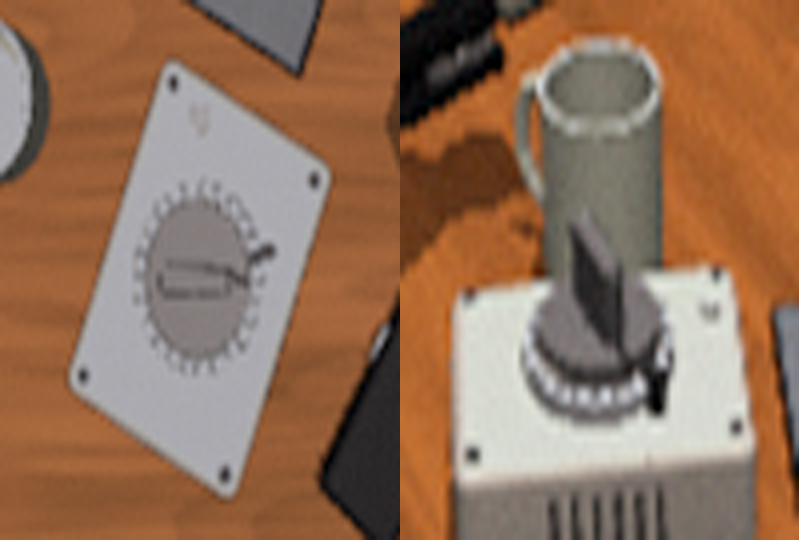

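The picture shows the dial seated low on the ring. Its pointer, at about (245,282), sits a little clockwise of the tab at (262,252), and the neighbouring things are in place.

```bash
python3 -c "
from workcell import close_job
print(close_job())"
```

```text
the job is handed in; nothing more can be done
None
```

The dial is in the hidden slot, pushed fully home and released, and I handed the job in at about 17.5 s of the 51 s allowed.

- **Unlock and turn:** I gripped the bar, pulled the dial up about 11.8 mm and turned it clockwise to about 50°, roughly at the tab.
- **Finding the slot:** I pressed on the ring with about 5 N and turned on in 2.5° steps. Between 62.5° and 65° the vertical force fell from 4.8 to 1.2 N as the pin popped in.
- **Seating:** I stepped on to 67.5°, backed off 1° to centre the pin and pushed down. The force stayed under 2 N until it rose to 3.9 N at 111.6 mm, the height where I had first gripped the dial at home. The most downward force read at the end of a move was about 5 N, well under the pin's 20 N limit.
- **Last checks:** After release and retreat the wrist force was close to zero. The last pictures show the dial seated with its pointer about 15–17° past the tab. The mug and phone are unmoved as far as the view shows; I did not re-measure the other things.
- **Disagreements:** The pointer network gave 72° (top camera) and 88° (side camera), both at about 0.6 confidence, against 66.6° from the arm. I trusted the arm and the picture. There was also a steady side load of about 6 N while gripping, from a small centring error, which disappeared on release.

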